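# Click the brass drive down the drawer chute and reset the ratchet knob

## Task

Turn the orange knob of the tin feeder on by one click (a sixth of a turn clockwise seen from above, knob left down) so that its paddle sends the brass drive down the chute into the catch cup. Then pull the knob up to free it from the pawl, turn it back to where it started, let it down fully and let go. Do not touch the brass drive with the gripper, do not go on to a second click, and leave the navy card drive, the teal-capped stick and the grey hub where they lie.

Things in the scene. Friction and masses are not known exactly. Their poses are not given: they have to be found in the camera images.
- dial_grip (a point): Feeder knob: orange upright bar 52 long, 14 thick, 40 mm tall on a dark toothed wheel 78 mm across (not the small black dimmer knob). Point on its vertical axis, 12 mm below the bar's top, 28 mm above the wheel; 134 mm above the desk when down, 148 mm pulled up to its stop. x along the bar to its white dot and paddle, y across the bar, z up. Moves with the knob; about 3 N draw it down.
- dial (a joint): Knob turn, rad, growing clockwise from above; 0 = start mark (starts within 0.1), 1.05 = one click on. Down, a spring pawl lets it turn clockwise only; it clicks past the pawl at about 0.7, next 1.75. Pulled up 9 mm or more it clears the pawl and turns both ways; it seats again within 0.25 of 0 or 1.05. Stays where left; friction 0.03 N m.
- brass_drive: Brass bottle-opener drive 55 x 18 x 9 mm, loose on the feeder's deck (82 mm above the desk), ahead of the orange paddle, which turns with the knob and reaches 100 mm from its axis. Origin at the centre of its underside, x along its length. One click of the knob sweeps it over the deck's edge on to the slick 35 degree chute.
- cup_in (a point): Centre of the inner floor of the fixed aluminium catch cup at the chute's foot, on the robot's side of the feeder; inside 90 x 134 mm, rim 24 mm above this point. The knob's axis lies 160 mm along +x and 55 mm along +y from here; z up.
- navy_card: Bystander: navy card-shaped drive, 85 x 54 x 6 mm, flat in the drawer. Origin at the centre of its underside.
- teal_stick: Bystander: stick drive with a teal silicone cap, 65 x 22 x 11 mm, flat in the drawer. Origin at its underside.
- grey_hub: Bystander: pale grey plastic hub with stubby ports, 88 x 34 x 15 mm, flat in the drawer. Origin at the centre of its underside.
Things that resemble listed ones, but are neither listed nor needed, are in the scene too. Of the things that look like the brass_drive, the smaller one is meant.

How it is judged:
By the outcome, as a careful person would: the job done as asked, in the order asked, and still so for the second after the job is handed in, with the robot touching nothing.
It also fails if it takes over 40 s, if anything falls off the work surface, if the arm or the gripper's body presses on something with over 40 N, if the wrist force passes 120 N, or if a joint passes its speed limit or range.

## Robot

A 6-joint arm with a two-finger parallel gripper is mounted at the origin on the work surface. World frame = base frame: x ahead of the robot, y to its left, z up, the work surface at z = 0. Lengths are in m, angles in degrees, forces in N, time in s.
With the tool pointing down it reaches from about 0.35 to 0.925 m from the base axis. Payload 6.4 kg.
Tool frame: the origin (TCP) lies midway between the tips of the shut fingers; the grasp point (between the pads) lies 19 mm behind it; z points along the fingers, y is the line along which they close (so a half turn about z gives the same grasp; the last joint's range is limited). The gripper opens to 85 mm and grips with 20 to 120 N. Pads are 22 mm wide; open, the fingers measure 114 mm over their backs; the gripper's body (76 mm by 85 mm) begins 54 mm behind the grasp point. The pads swing forward as they close: fully open they stand 13 mm farther back than shut.
Start: joints at [-74.891, 14.043, 89.255, -0, 76.702, -9.975], TCP at [0.276, -0.589, 0.231] pointing down, gripper open.
Joint ranges: [-179.41, 179.41], [-58.25, 129.5], [7.25, 145.43], [-54.29, 234.29], [11.92, 165.04], [-157.13, 157.13]. Speed limits (degrees/s): [147.25, 147.25, 180, 180, 180, 180].

## Interface

Orientations are given as [roll, pitch, yaw] about the fixed x, y, z axes, in that order (R = Rz(yaw) Ry(pitch) Rx(roll)).
In Python, from cell import robot gives the robot as it stands.
- The arm moves only by the tool play_rows, never from a script. Its argument "plan" is a list of rows, each a list of 4 numbers: the shift along the tool's x, y, z in m, then the turn about the tool's z in degrees. In form: [[dx, dy, dz, yaw], ...]. A call has 1 to 10 rows; each row is the pose to reach, as a shift and turn from the pose commanded when the call began, along the tool's axes at that moment; what a row does not reach only later rows make up. A row lasts 1/8 s, in which the tool goes at most 62.5 mm and 10.7 degrees, less where a joint would pass 70% of its speed; a pose out of reach is approached as far as the arm can. A call with a gripper value outside its range is refused whole. "claw" is the gripper's target within -1 to 1 (shut at 1, half-way at 0, fully open at -1), set as the call begins (left out, the last holds). The fingers move at their own pace and stop on an object; "grip_force" is the grip in N (left out, the last holds). Time passes only in rows, so rows that repeat a pose let the fingers close. It gives the time, the measured TCP pose, the force, the opening and the grip force at its end, in the units of the state.
- robot.sense(): the state, without advancing time (a new reading comes with each control period).
- robot.snapshot(name): name is "scene" or "top" or "wrist"; returns a dict with "image" (400x640x3 uint8, red, green, blue), "K" (3x3 intrinsics, pixels), "D" ([k1, k2, p1, p2, k3] as OpenCV has them; the pictures are not rectified), "R" (3x3) and "t" (3): a world point X has camera coordinates R X + t; the wrist camera has in their place "hand_eye" (4x4, takes a point from camera to tool coordinates, whose origin is the TCP and whose axes are the flange's). Camera axes: x right, y down, z forward; pixel columns grow to the right and rows downward; lengths in m; the calibration is good to about 2 mm. A picture is of the moment at which its call begins: read the wrist's pose just before it. There is no depth.
- robot.finish_job(): hands the job in; it is judged then, once.
The state is a dict: "time": time; "joints": joint angles; "joint_velocities": joint speeds; "effort": joint torques, N m; "eef_pos": TCP position; "eef_rot": TCP orientation; "ft_force": force on the tool from outside, world axes, zero at the start; "ft_torque": the same for the moment, N m; "width": finger opening in m; "finger_force": force on a finger pad.
Only numpy, scipy, OpenCV 4.12 (cv2) and the standard library are available. Lean on these libraries where they do the work, as an engineer would, in place of code of your own. Each camera call takes 0.05 s, during which the arm holds its last target. There are 200 camera calls.

## Working session

There is one attempt and no reset: what is moved stays moved. The work goes in short steps, Python scripts to look and compute and a tool call to move; the robot and the scene stay as the last step left them, time stands still between calls to the robot, and variables do not carry over. Pictures are saved under pics/ and viewed, at most 10 in all, crops included, and the job is handed in when it is done.

Besides the shell and the picture viewer there is one more tool, called by a JSON object that holds its "method" and its "body", one argument or row to a line. play_rows: Moves the arm, as the interface text tells. Its arguments: {"type":"object","properties":{"plan":{"type":"array","items":{"type":"array","items":{"type":"number"}}},"claw":{"type":"number"},"grip_force":{"type":"number"}},"required":["plan"]}

```bash
ls; mkdir -p pics; cat > h.py <<'E'
import numpy as np,cv2
from cell import robot
def px2w(s,uv,z):
    p=cv2.undistortPoints(np.array([[uv]],float),np.array(s["K"]),np.array(s["D"]))[0,0]
    R=np.array(s["R"]);t=np.array(s["t"]);c=-R.T@t;d=R.T@np.array([p[0],p[1],1])
    return c+d*(z-c[2])/d[2]
def w2px(s,X):
    R=np.array(s["R"]);t=np.array(s["t"])
    return cv2.projectPoints(np.array([X],float),cv2.Rodrigues(R)[0],t,np.array(s["K"]),np.array(s["D"]))[0][0,0]
def wrist(s,st):
    from scipy.spatial.transform import Rotation as Ro
    T=np.eye(4);T[:3,:3]=Ro.from_euler('xyz',st["eef_rot"],degrees=True).as_matrix();T[:3,3]=st["eef_pos"]
    C=np.linalg.inv(T@np.array(s["hand_eye"]));s["R"]=C[:3,:3];s["t"]=C[:3,3];return s
def save(n,im): cv2.imwrite(n,cv2.cvtColor(im,cv2.COLOR_RGB2BGR))
E
python3 - <<'E'
from h import *
print(robot.sense())
for n in("scene","top"):
    s=robot.snapshot(n);save(f"pics/{n}.png",s["image"]);R=np.array(s["R"]);print(n,-R.T@np.array(s["t"]),R[2])
E
```

```text
pics
{'time': 0.0, 'joints': array([-7.48929497e+01,  1.40858311e+01,  8.93258363e+01, -3.12057727e-04,
        7.67020622e+01, -9.97651602e+00]), 'joint_velocities': array([ 0.00537826,  0.00493842, -0.04937072, -0.04233728, -0.19742179,
        0.06230811]), 'effort': array([ 2.18581754e-04, -4.29512608e+01, -3.26127434e+01, -1.56808587e-04,
        5.33164479e-03, -3.92774794e-06]), 'eef_pos': array([ 0.27540134, -0.5881476 ,  0.23015253]), 'eef_rot': array([-1.79887938e+02, -1.94040581e-02,  2.50836194e+01]), 'ft_force': array([ 0.4952023 ,  0.15846751, -0.43612701]), 'ft_torque': array([ 0.00232554, -0.01458602,  0.02300166]), 'finger_force': 0.0, 'width': 0.08566260195311656}
scene [1.00198988 0.45617574 0.87654561] [-0.43325962 -0.46429124 -0.77247638]
top [0.46063518 0.03924345 1.22715549] [ 0.09847768 -0.01982115 -0.99494184]
```

View pics/scene.png

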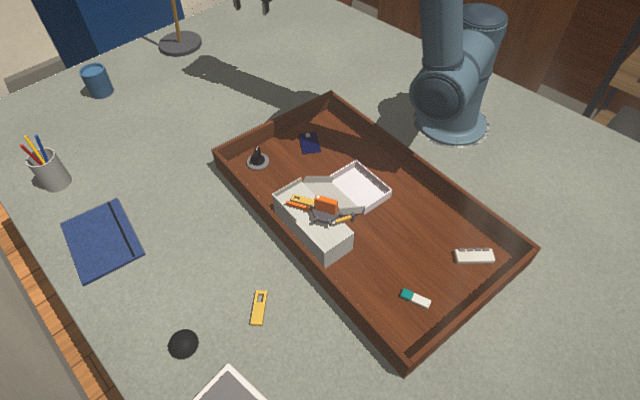

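View pics/top.png

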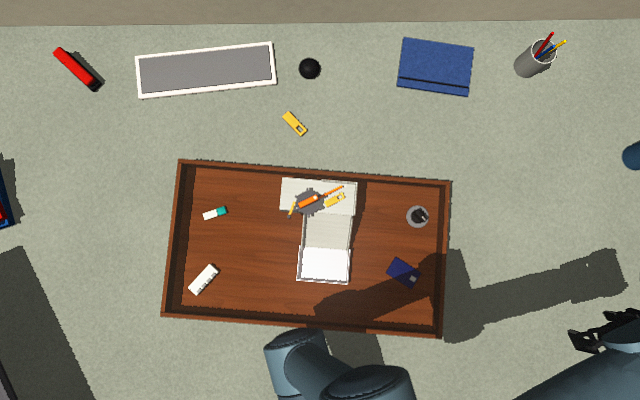

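The top view shows the feeder at (315,200), the orange knob at about (308,201) and the brass drive at about (335,200). Look-alikes:
- **Brass drive:** a larger yellow one on the desk at (294,124).
- **Knob:** black dimmers at (418,216) in the drawer and (310,68) on the desk.

I choose the feeder's own knob and drive, and check them in a close crop.

```bash
python3 - <<'E'
from h import *
s=robot.snapshot("top");c=robot.snapshot("scene")
a=cv2.resize(s["image"][170:290,270:370],None,fx=5,fy=5,interpolation=cv2.INTER_CUBIC)
b=cv2.resize(c["image"][170:270,260:400],None,fx=5,fy=5,interpolation=cv2.INTER_CUBIC)[:, :]
save("pics/c1.png",a);save("pics/c2.png",b)
E
```

```text
(no output)
```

View pics/c1.png

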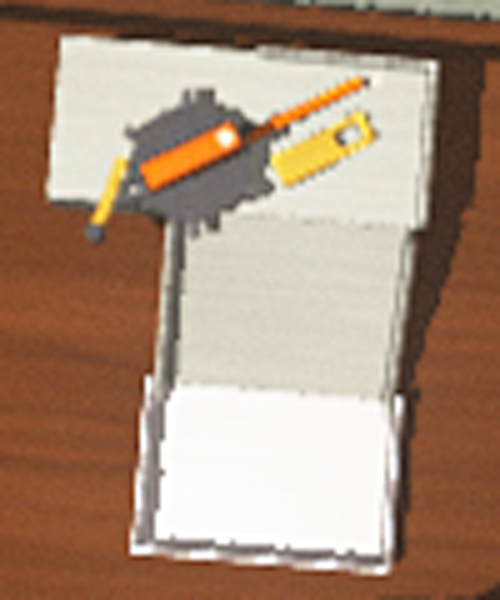

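View pics/c2.png

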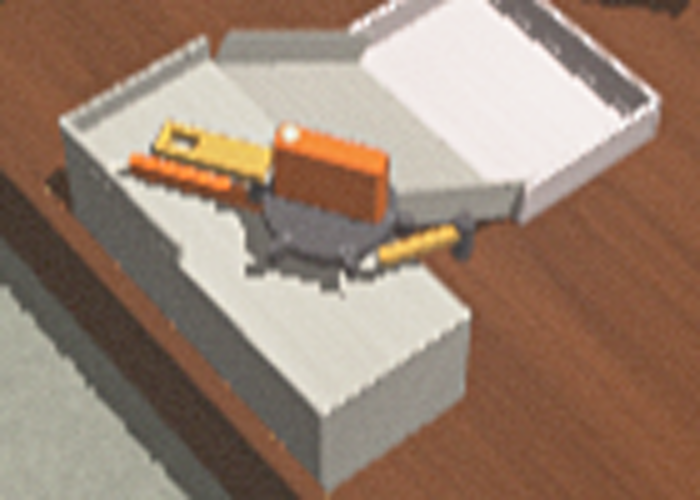

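The crops confirm the orange bar, its white dot at crop (230,138), on a dark toothed wheel. The paddle and the small brass drive lie to its right, and the bar's top is centred near crop (190,156), top pixel (308,201.2).

```bash
python3 - <<'E'
from h import *
s=robot.snapshot("top");c=robot.snapshot("scene")
f=lambda u,v:(270+(u-2)/5,170+(v-2)/5)
g=lambda u,v:(260+(u-2)/5,170+(v-2)/5)
ctr=px2w(s,f(190,156),.146);print("ctr",ctr)
a=px2w(s,f(145,177),.146);b=px2w(s,f(237,134),.146);print(a,b,np.linalg.norm(a-b),np.degrees(np.arctan2(*(b-a)[1::-1])))
p=px2w(s,f(365,82),.095);print("paddle tip",p,np.linalg.norm(p-ctr),np.degrees(np.arctan2(*(p-ctr)[1::-1])))
print("scene ctr top",px2w(c,g(335,138),.146))
for q in[(160,540),(385,560),(395,400),(170,385)]:print("cup",px2w(s,f(*q),.03))
for q in[(62,37),(437,62),(427,228),(47,200)]:print("deck",px2w(s,f(*q),.082))
E
```

```text
ctr [0.57858636 0.03290763 0.146     ]
[0.56843718 0.05567172 0.146     ] [0.5892493  0.00906577 0.146     ] 0.05104173389897863 -65.93660947471832
paddle tip [ 0.62166271 -0.06058592  0.095     ] 0.11488088379826869 -65.26251949409074
scene ctr top [0.5726667  0.02895993 0.146     ]
cup [0.38071215 0.05281135 0.03      ]
cup [ 0.36714904 -0.06986621  0.03      ]
cup [ 0.45394988 -0.0779039   0.03      ]
cup [0.46480264 0.04575273 0.03      ]
deck [0.65080583 0.0995891  0.082     ]
deck [ 0.63358034 -0.10059965  0.082     ]
deck [ 0.54467636 -0.09249947  0.082     ]
deck [0.56358899 0.10876589 0.082     ]
```

{"method": "play_rows", "body": {
  "plan": [
    [0.054,-0.043,-0.02,-9],
    [0.107,-0.087,-0.02,-18],
    [0.161,-0.13,-0.02,-27],
    [0.214,-0.173,-0.02,-36],
    [0.268,-0.217,-0.02,-45],
    [0.322,-0.26,-0.02,-54],
    [0.375,-0.303,-0.02,-63],
    [0.429,-0.347,-0.02,-72],
    [0.482,-0.39,-0.02,-81],
    [0.536,-0.433,-0.02,-89]
  ],
  "claw": 0,
  "grip_force": 40
}}

```text
time: 1.55
eef_pos: [0.5488, -0.0271, 0.2516]
eef_rot: [180.0, 0.0, 114.4]
ft_force: [0.3, -1.0, 0.2]
width: 0.0423
finger_force: 0.0
```

{"method": "play_rows", "body": {
  "plan": [
    [0,0,0,0],
    [0,0,0,0],
    [0,0,0,0]
  ]
}}

```text
time: 1.92
eef_pos: [0.5478, -0.0303, 0.2513]
eef_rot: [-180.0, 0.0, 114.0]
ft_force: [0.6, 0.3, 1.0]
width: 0.0426
finger_force: 0.0
```

```bash
python3 - <<'E'
from h import *
st=robot.sense();s=robot.snapshot("wrist");save("pics/w1.png",s["image"]);print(st["time"],st["joints"],st["eef_pos"],st["eef_rot"],st["ft_force"],st["width"])
E
```

```text
1.925 [-1.50002430e+01 -5.43722669e-01  1.03052246e+02 -1.14759373e-02
  7.74972521e+01 -3.89516612e+01] [ 0.54778542 -0.03026038  0.25125898] [-1.79988465e+02  5.08145272e-03  1.13953904e+02] [0.58392433 0.28331047 1.02173396] 0.04259659429026014
```

View pics/w1.png

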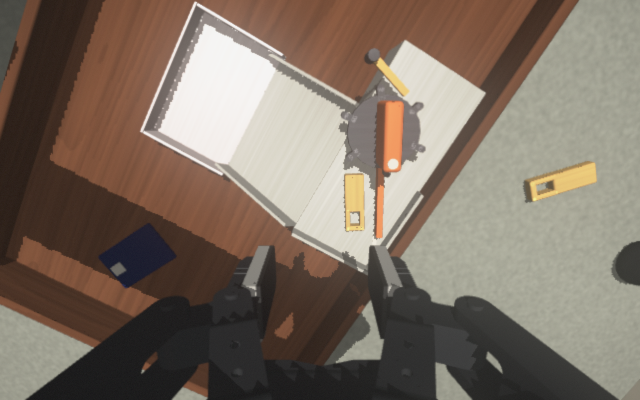

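The wrist view shows the bar's top from about (395,101) to (393,172), with the white dot at (393,164). The brass drive at (355,202) is clear of the fingers.

```bash
python3 - <<'E'
from h import *
st=robot.sense();s=wrist(robot.snapshot("wrist"),st)
c=px2w(s,(394,136),.146);a=px2w(s,(395,101),.146);b=px2w(s,(393,172),.146)
y=np.radians(st["eef_rot"][2]);d=c-st["eef_pos"]
print(c,np.linalg.norm(a-b),np.degrees(np.arctan2(*(b-a)[1::-1])))
p=px2w(s,(379,238),.095);q=px2w(s,(381,185),.095);print("paddle",p,np.linalg.norm((p-c)[:2]),np.degrees(np.arctan2(*(p-c)[1::-1])),np.degrees(np.arctan2(*(p-q)[1::-1])))
print("dx,dy",d[0]*np.cos(y)+d[1]*np.sin(y),d[0]*np.sin(y)-d[1]*np.cos(y))
E
```

```text
[0.57721301 0.03269698 0.146     ] 0.05127376122323154 -64.25820224284463
paddle [ 0.62096126 -0.05991851  0.095     ] 0.10242821537486028 -64.71562499651661 -65.20254516400358
dx,dy 0.045715762608751036 0.052448148645272225
```

{"method": "play_rows", "body": {
  "plan": [
    [0.023,0.026,0.0,-1],
    [0.046,0.052,0.0,-1],
    [0.046,0.052,0.04,-1],
    [0.046,0.052,0.07,-1],
    [0.046,0.052,0.07,-1],
    [0.046,0.052,0.07,-1],
    [0.046,0.052,0.07,-1]
  ]
}}

```text
time: 2.9
eef_pos: [0.578, 0.0337, 0.1834]
eef_rot: [179.8, 0.1, 115.1]
ft_force: [-0.6, 0.2, 0.1]
width: 0.0429
finger_force: 0.0
```

```bash
python3 - <<'E'
from h import *
st=robot.sense();s=robot.snapshot("wrist");save("pics/w2.png",s["image"]);print(st["time"],st["joints"],st["eef_pos"],st["eef_rot"],st["ft_force"],st["ft_torque"])
E
```

```text
2.9 [-7.88009264e+00  7.25169387e+00  1.02260600e+02  8.55085369e-04
  7.02910882e+01 -3.29319180e+01] [0.57796083 0.03368298 0.1833611 ] [1.79834537e+02 1.06213383e-01 1.15051385e+02] [-0.55010314  0.21442558  0.05811617] [-0.03291848  0.0249637  -0.01263464]
```

View pics/w2.png

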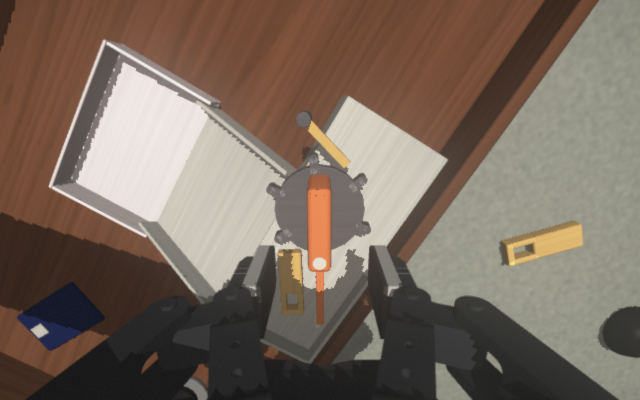

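The bar is centred between the fingers at column 319 and runs straight along the tool's x. I'll lower and grip.

{"method": "play_rows", "body": {
  "plan": [
    [0,0,0.025,0],
    [0,0,0.045,0],
    [0,0,0.06,0],
    [0,0,0.067,0],
    [0,0,0.067,0],
    [0,0,0.067,0]
  ]
}}

```text
time: 3.7
eef_pos: [0.5774, 0.0341, 0.1151]
eef_rot: [179.9, 0.0, 115.1]
ft_force: [-0.1, 0.2, -0.5]
width: 0.0424
finger_force: 0.0
```

{"method": "play_rows", "body": {
  "plan": [
    [0,0,0,0],
    [0,0,0,0],
    [0,0,0,0],
    [0,0,0,0],
    [0,0,0,0],
    [0,0,0,0]
  ],
  "claw": 1,
  "grip_force": 40
}}

```text
time: 4.45
eef_pos: [0.5767, 0.0339, 0.1149]
eef_rot: [-180.0, 0.0, 115.1]
ft_force: [-4.0, -1.3, 6.4]
width: 0.0134
finger_force: 41.4
```

{"method": "play_rows", "body": {
  "plan": [
    [0,0,0,3],
    [0,0,0,6],
    [0,0,0,9],
    [0,0,0,12],
    [0,0,0,15],
    [0,0,0,18],
    [0,0,0,21],
    [0,0,0,24],
    [0,0,0,24]
  ]
}}

```text
time: 5.58
eef_pos: [0.5774, 0.0339, 0.115]
eef_rot: [179.9, 0.0, 91.1]
ft_force: [-1.2, -1.9, 4.0]
width: 0.0132
finger_force: 41.3
```

```bash
python3 - <<'E'
from h import *
st=robot.sense();print(st["time"],st["eef_pos"],st["eef_rot"],st["ft_force"],st["ft_torque"],st["width"])
a=robot.snapshot("top")["image"][170:290,270:370];b=robot.snapshot("scene")["image"][140:260,250:400]
save("pics/m1.png",cv2.resize(np.hstack([a,b]),None,fx=3.2,fy=3.2,interpolation=cv2.INTER_CUBIC))
E
```

```text
5.575 [0.57740313 0.03392367 0.11499016] [1.79916760e+02 2.56767884e-02 9.11058392e+01] [-1.16792906 -1.94381354  3.9507203 ] [-0.25827881  0.27531089 -0.01839332] 0.013194709365223276
```

View pics/m1.png

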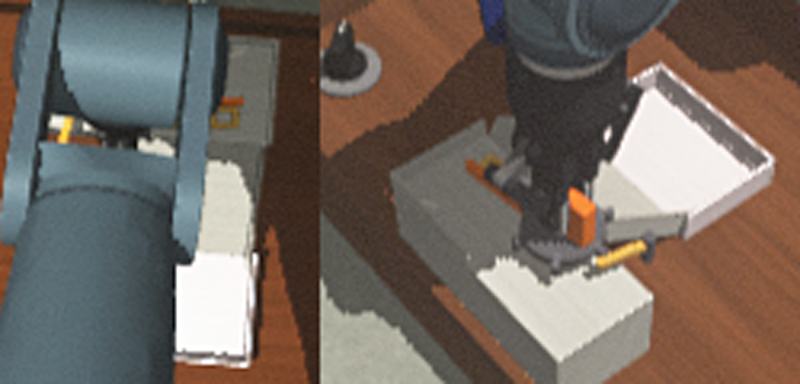

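The paddle (orange, top panel (230,101)) now lies across and pushes the brass (228,118) towards the chute. The turn is going well, so I'll continue to the full sixth.

{"method": "play_rows", "body": {
  "plan": [
    [0,0,0,4],
    [0,0,0,8],
    [0,0,0,12],
    [0,0,0,16],
    [0,0,0,20],
    [0,0,0,24],
    [0,0,0,28],
    [0,0,0,32],
    [0,0,0,36],
    [0,0,0,36]
  ]
}}

```text
time: 6.92
eef_pos: [0.5783, 0.0336, 0.115]
eef_rot: [179.8, -0.1, 55.1]
ft_force: [3.7, -3.4, 2.8]
width: 0.0133
finger_force: 41.1
```

{"method": "play_rows", "body": {
  "plan": [
    [0,0,0,0],
    [0,0,0,0],
    [0,0,0,0],
    [0,0,0,0],
    [0,0,0,0],
    [0,0,0,0],
    [0,0,0,0],
    [0,0,0,0]
  ]
}}

```text
time: 7.92
eef_pos: [0.5782, 0.0336, 0.1151]
eef_rot: [179.8, -0.1, 55.1]
ft_force: [4.5, -4.1, 2.2]
width: 0.0132
finger_force: 41.1
```

```bash
python3 - <<'E'
from h import *
st=robot.sense();print(st["time"],st["eef_pos"],st["eef_rot"],st["ft_force"],st["ft_torque"],st["width"])
a=robot.snapshot("top")["image"][170:290,270:370];b=robot.snapshot("scene")["image"][140:260,250:400]
save("pics/m2.png",cv2.resize(np.hstack([a,b]),None,fx=3.2,fy=3.2,interpolation=cv2.INTER_CUBIC))
E
```

```text
7.925 [0.57824269 0.0336008  0.11505032] [ 1.79784386e+02 -7.60529716e-02  5.51497398e+01] [ 4.46420501 -4.08070559  2.17872458] [-0.65829312 -0.80960808 -0.00783775] 0.013216063064374239
```

View pics/m2.png

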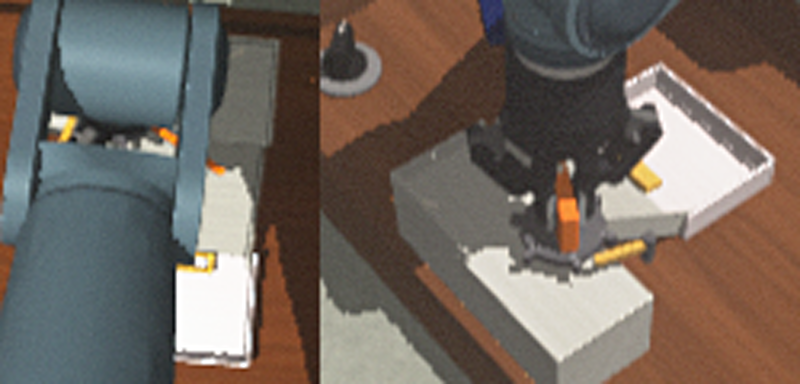

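The brass has left the deck and lies at the chute's foot in the cup (scene panel (647,177)). Next I lift 12 mm and turn back.

{"method": "play_rows", "body": {
  "plan": [
    [0,0,-0.004,0],
    [0,0,-0.008,0],
    [0,0,-0.012,0],
    [0,0,-0.012,0],
    [0,0,-0.012,0]
  ]
}}

```text
time: 8.65
eef_pos: [0.5781, 0.0336, 0.1262]
eef_rot: [179.8, -0.1, 55.2]
ft_force: [6.5, -4.0, -2.7]
width: 0.0132
finger_force: 40.5
```

```bash
python3 - <<'E'
from h import *
st=robot.sense();print(st["time"],st["eef_pos"],st["eef_rot"],st["ft_force"],st["ft_torque"],st["width"])
b=robot.snapshot("scene")["image"][130:250,250:400]
save("pics/m3.png",cv2.resize(b,None,fx=5,fy=5,interpolation=cv2.INTER_CUBIC))
E
```

```text
8.65 [0.57814911 0.03361581 0.126179  ] [ 1.79773796e+02 -8.44351893e-02  5.51505462e+01] [ 6.46997789 -3.99935489 -2.66559315] [-0.747089   -1.34858145 -0.00410239] 0.01317743707074238
```

View pics/m3.png

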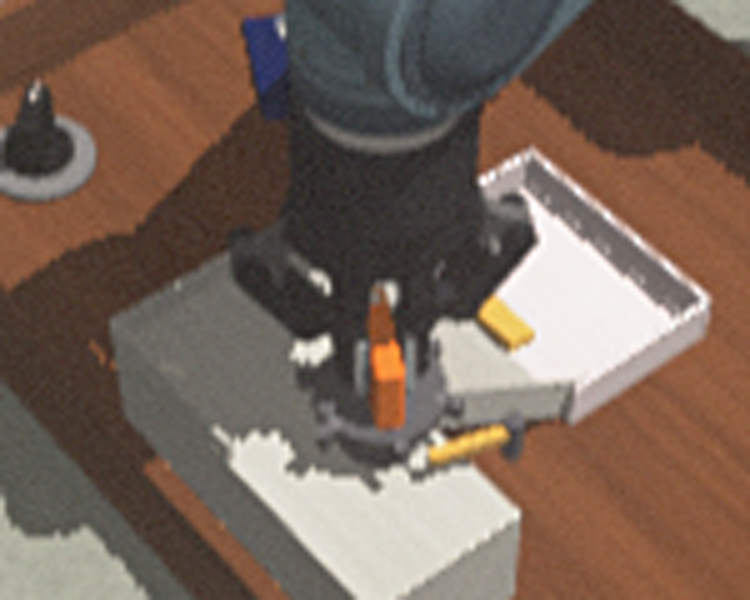

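The load on the tool is now -2.7 N, about the 3 N expected from a raised knob, and the knob is up 11 mm. Turning it back.

{"method": "play_rows", "body": {
  "plan": [
    [0,0,-0.001,-2],
    [0,0,-0.001,-5],
    [0,0,-0.001,-8]
  ]
}}

```text
time: 9.07
eef_pos: [0.5779, 0.0338, 0.127]
eef_rot: [179.8, -0.1, 63.2]
ft_force: [6.4, -2.5, -2.4]
width: 0.0133
finger_force: 40.5
```

```bash
python3 - <<'E'
from h import *
st=robot.sense();print(st["time"],st["eef_pos"],st["eef_rot"],st["ft_force"],st["ft_torque"],st["width"])
E
```

```text
9.075 [0.57792892 0.03375413 0.12700004] [ 1.79805897e+02 -5.49410897e-02  6.32381719e+01] [ 6.41917555 -2.47029506 -2.37354572] [-0.59659104 -1.27001857 -0.01381704] 0.013286165611773927
```

Torque stays small, so the pawl is clear.

{"method": "play_rows", "body": {
  "plan": [
    [0,0,0,-6],
    [0,0,0,-12],
    [0,0,0,-18],
    [0,0,0,-24],
    [0,0,0,-30],
    [0,0,0,-36],
    [0,0,0,-42],
    [0,0,0,-48],
    [0,0,0,-52],
    [0,0,0,-52]
  ]
}}

```text
time: 10.32
eef_pos: [0.5765, 0.034, 0.1263]
eef_rot: [-180.0, -0.0, 115.1]
ft_force: [2.7, -3.4, -3.5]
width: 0.0135
finger_force: 40.5
```

{"method": "play_rows", "body": {
  "plan": [
    [0,0,0.004,0],
    [0,0,0.008,0],
    [0,0,0.012,0],
    [0,0,0.013,0],
    [0,0,0.013,0],
    [0,0,0.013,0]
  ]
}}

```text
time: 11.08
eef_pos: [0.5767, 0.034, 0.1149]
eef_rot: [-179.9, 0.0, 115.1]
ft_force: [-3.8, -4.1, 4.8]
width: 0.0135
finger_force: 41.7
```

Fully down, at the same height and force as at the start. Release and retreat upward.

{"method": "play_rows", "body": {
  "plan": [
    [0,0,0,0],
    [0,0,0,0],
    [0,0,0,0],
    [0,0,0,0],
    [0,0,0,0]
  ],
  "claw": 0
}}

```text
time: 11.7
eef_pos: [0.5768, 0.0343, 0.1142]
eef_rot: [-180.0, -0.0, 115.1]
ft_force: [-0.2, 0.1, 0.8]
width: 0.0424
finger_force: 0.0
```

{"method": "play_rows", "body": {
  "plan": [
    [0,0,-0.02,0],
    [0,0,-0.045,0],
    [0,0,-0.08,0],
    [0,0,-0.12,0],
    [-0.05,-0.05,-0.12,0],
    [-0.1,-0.1,-0.12,0],
    [-0.13,-0.13,-0.12,0],
    [-0.13,-0.13,-0.12,0],
    [-0.13,-0.13,-0.12,0],
    [-0.13,-0.13,-0.12,0]
  ]
}}

```text
time: 12.95
eef_pos: [0.5147, -0.1377, 0.2348]
eef_rot: [180.0, 0.0, 115.2]
ft_force: [0.1, 0.1, 1.0]
width: 0.0427
finger_force: 0.0
```

```bash
python3 - <<'E'
from h import *
st=robot.sense();print(st["time"],st["eef_pos"],st["eef_rot"],st["ft_force"],st["width"])
a=robot.snapshot("top")["image"][170:290,270:370];b=robot.snapshot("scene")["image"][140:260,250:400]
w=cv2.resize(robot.snapshot("wrist")["image"],(400,250))
m=cv2.resize(np.hstack([a,b]),None,fx=3.2,fy=2.9,interpolation=cv2.INTER_CUBIC)
w=np.hstack([w,np.zeros((250,m.shape[1]-400,3),np.uint8)])
save("pics/f.png",np.vstack([m,w]))
E
```

```text
12.95 [ 0.51466893 -0.13767117  0.23482333] [1.79968018e+02 1.92685643e-02 1.15183407e+02] [0.13365577 0.05725805 0.96375546] 0.042712529155189374
```

View pics/f.png

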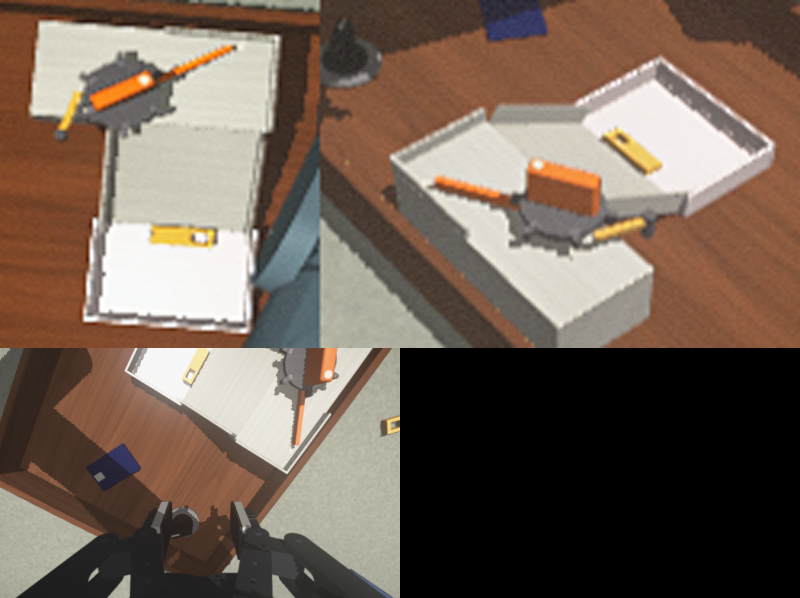

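The knob is back at its start angle and seated. The brass drive lies flat in the cup (top panel (183,236)), and the gripper is clear of everything.

```bash
python3 -c "
from cell import robot
print(robot.finish_job())"
```

```text
the job is handed in; nothing more can be done
None
```

The job is handed in: one click on the feeder sent the brass drive down the chute into the catch cup, then I lifted the knob, turned it back to its start, let it down fully and released it, about 13 s in all.

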